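Set out the bottle block for a swab extraction

ROBOT

A 7-joint arm with a two-finger parallel gripper is mounted at the origin on a cart in front of the work surface, level with it; the furniture and walls round the work are solid. World frame = base frame: x ahead of the robot, y to its left, z up, the work surface at z = 0. Lengths are in mm, angles in rad, forces in N, time in s.
With the tool pointing down it reaches from about 400 to 875 mm from the base axis. Payload 19.3 kg.
Tool frame: the origin (TCP) lies at the very end of the fingers, on their centre line; the grasp point (between the pads) lies 19 mm behind it (grip_point_offset is the z of the grasp point in the tool frame, in mm); z points along the fingers, x is the direction in which the jaws open and shut, and the axes are right-handed (so a half turn about z gives the same grasp; the last joint's range is limited). The gripper opens to 85 mm and grips with 20 to 120 N. Pads are 22 mm wide; open, the fingers measure 114 mm over their backs; the gripper's body (76 mm by 85 mm) begins 54 mm behind the grasp point. The pads swing forward as they close: fully open they stand 13 mm farther back than shut.
Start: joints at [-1.397, 0.521, -0.036, 1.599, 0.021, 1.021, -0.113], TCP at [150.89, 606.504, 231.291] pointing down, gripper open.
Joint ranges: [-2.91, 2.91], [-0.3, 2.13], [-1.5, 1.42], [0.17, 2.43], [-1.26, 4.41], [0.16, 1.93], [-2.52, 2.52]. Speed limits (rad/s): [1.89, 1.89, 2.39, 2.39, 3.01, 3.01, 3.01].

INTERFACE

Orientations are given as a 3x3 rotation matrix whose columns are the frame's x, y, z axes.
In Python, from workcell import movep, movel, goto_joints, open_gripper, clamp, wait, inverse_kinematics, read_state, camera, PlanningError, finish_job, grip_point_offset gives the robot as it stands. Calls block until the motion is done:
- movep(position, orientation): joint-space move of the TCP to a pose.
- movel(position, frame=None, max_speed=150, guard=None): straight line of the TCP; frame=None keeps the orientation; max_speed is the mean speed in mm/s. With guard (N) it stops when the force on the tool has changed by that much, and returns True; else False.
- goto_joints(angles): joint-space move.
- open_gripper() and clamp(): open the fingers fully, or close them until they stop; the grip force is fixed at half the most.
- wait(seconds).
- inverse_kinematics(position, orientation): joint angles nearest the present ones, or None.
- read_state(): the state.
- camera(name): name is "scene" or "side" or "wrist"; returns a dict with "image" (420x560x3 uint8, blue, green, red), "range_z" (420x560 float32, mm along the optical axis (not along the pixel's ray), 0 where there is no reading), "fx", "fy", "cx", "cy" (pixels), "cam_to_world" (4x4, takes a point from camera to world coordinates). Camera axes: x right, y up, looking along -z (the intrinsics and any distortion apply to the point x, -y, -z); pixel columns grow to the right and rows downward; lengths in mm; the calibration is good to about 2 mm. A picture is of the moment at which its call begins.
A pose or a line that the arm cannot do raises PlanningError and nothing moves.
- finish_job(): hands the job in, once; it reports no verdict.
The state is a dict: "time": time; "qpos": joint angles; "qvel": joint speeds; "joint_efforts": joint torques, N m; "eef_pos": TCP position; "tool_rot": TCP orientation; "ft_force": force on the tool from outside, world axes, zero at the start; "torque": the same for the moment, N m; "finger_gap": finger opening in mm.
Only numpy, scipy, OpenCV 4.12 (cv2) and the standard library are available. Lean on these libraries where they do the work, as an engineer would, in place of code of your own. Each camera call takes 0.05 s, during which the arm holds its last target.

TASK

Set out the stepped bottle block for the swab extraction: in its low front row stand the bottles in order of use, starting at the end where the capped swab tube lies - the white bottle in the recess at that end, the amber bottle next to it, and the clear bottle with the blue cap beyond the amber one. Stand the empty beaker, for the waste, in the raised back row directly behind the blue-capped bottle. Keep everything upright and let each stand flat on the bottom of its recess; leave the swab tube, marker, tape roll and timer lying where they are.

Things in the scene. Friction and masses are not known exactly. Their poses are not given: they have to be found in the camera images.
- bottle_block: Fixed stepped grey block, 160 mm deep, 252 wide, aluminium ends. Origin: centre of underside, on the worktop; x away from the robot, y left along the rows, z up. Front row x = -40 mm, top z = 30, recess floors z = 12; back row x = +40, top 55, floors 37. Each row: three round recesses at y = +80 (left), 0, -80 mm, 72 mm wide, 18 deep, with a 3 mm chamfer.
- swab_tube: The sample: a capped swab transport tube, clear with a red cap, 95 mm long and 16 mm thick, lying front to back on the worktop just beyond one end (left or right) of the bottle block, about 155 mm from the block's middle. Origin: centre of its underside. Loose; it marks the end where the row begins; leave it there.
- marker: Felt marker, white barrel with black cap, 134 mm long and 12 mm thick, lying front to back beyond the other end of the bottle block. Origin: centre of its underside. Loose bystander.
- white_bottle: White opaque reagent bottle with white screw cap, body 60 mm across, 125 mm high, about 0.28 kg, standing. Body straight up to about 85 mm, then shoulder; cap 34 mm across from z = 105 to 125 mm, a good grip from above. Origin: centre of its underside, z up.
- amber_bottle: Small amber (brown) reagent bottle with black screw cap, body 46 mm across, 88 mm high, about 0.11 kg, standing. Cap 27 mm across from about z = 72 to 88 mm, a good grip from above. Origin: centre of its underside, z up.
- clear_bottle: Clear reagent bottle with blue screw cap, body 56 mm across, 105 mm high, about 0.17 kg, standing. Cap 32 mm across from z = 88 to 105 mm, a good grip from above. Origin: centre of its underside, z up.
- beaker: Empty translucent plastic beaker, standing, 76 mm high, tapering from 64 mm across at the rim to 56 mm at the foot, wall about 2 mm, about 45 g. Grip it lightly (about 10 N) across the outside, in its upper half. Origin: centre of its underside, z up.
- tape_roll: Yellowish roll of label tape lying flat, 69 mm across, 19 mm high, in one row with the bottles and the beaker. Origin: centre of its underside. Loose bystander.
- timer: White square bench timer lying on its back, 62 mm square, 17 mm high, between the bottles and the block. Origin: centre of its underside. Loose bystander.

How it is judged (in metres and radians):
At the end, for the whole second after the job is handed in: Front row from the swab tube's end: white, amber, blue-capped bottle, one per recess; beaker behind the blue-capped one. Each within 15 mm of its recess's centre along both block axes, within 4 mm of its floor, upright within 0.1 rad, at rest (((y of swab_tube in the frame of bottle_block above 0 m and x of white_bottle in the frame of bottle_block between -0.055 and -0.025 m and y of white_bottle in the frame of bottle_block between 0.065 and 0.095 m and z of white_bottle in the frame of bottle_block between 0.008 and 0.016 m and x of clear_bottle in the frame of bottle_block between -0.055 and -0.025 m and y of clear_bottle in the frame of bottle_block between -0.095 and -0.065 m and z of clear_bottle in the frame of bottle_block between 0.008 and 0.016 m and x of beaker in the frame of bottle_block between 0.025 and 0.055 m and y of beaker in the frame of bottle_block between -0.095 and -0.065 m and z of beaker in the frame of bottle_block between 0.033 and 0.041 m) or (y of swab_tube in the frame of bottle_block below 0 m and x of white_bottle in the frame of bottle_block between -0.055 and -0.025 m and y of white_bottle in the frame of bottle_block between -0.095 and -0.065 m and z of white_bottle in the frame of bottle_block between 0.008 and 0.016 m and x of clear_bottle in the frame of bottle_block between -0.055 and -0.025 m and y of clear_bottle in the frame of bottle_block between 0.065 and 0.095 m and z of clear_bottle in the frame of bottle_block between 0.008 and 0.016 m and x of beaker in the frame of bottle_block between 0.025 and 0.055 m and y of beaker in the frame of bottle_block between 0.065 and 0.095 m and z of beaker in the frame of bottle_block between 0.033 and 0.041 m)) and x of amber_bottle in the frame of bottle_block between -0.055 and -0.025 m and y of amber_bottle in the frame of bottle_block between -0.015 and 0.015 m and z of amber_bottle in the frame of bottle_block between 0.008 and 0.016 m and angle between each of white_bottle, amber_bottle, clear_bottle, beaker's own z axis and vertical below 0.1 rad and linear speed of each of white_bottle, amber_bottle, clear_bottle, beaker below 0.02 m/s); the robot touches nothing.
It fails at once if the swab tube, marker, tape roll or timer is pushed more than 20 mm from where it lay (distance of any of swab_tube, marker, tape_roll, timer from where it was at the start of the episode above 0.02 m).
It fails at once if a bottle or the beaker is tipped over (angle between any of white_bottle, amber_bottle, clear_bottle, beaker's own z axis and vertical above 0.8 rad).
It also fails if it takes over 123 s, if anything falls off the work surface, if the arm or the gripper's body presses on something with over 40 N, if the wrist force passes 120 N, or if a joint passes its speed limit or range.

## Working session

There is one attempt and no reset: what is moved stays moved. The work goes in short steps, each a Python script; the robot and the scene stay as the last script left them, time stands still between calls to the robot, and variables do not carry over. Pictures are saved under pics/ and viewed, and the job is handed in when it is done.

```bash
mkdir -p pics; ls; python3 - <<'E'
from workcell import *
import cv2,numpy as np,pickle
for n in("scene","side","wrist"):
    c=camera(n); pickle.dump(c,open(f"pics/{n}0.pkl","wb")); cv2.imwrite(f"pics/{n}0.png",c["image"]); print(n,c["fx"],c["cx"],c["cy"],c["cam_to_world"].round(3).tolist(), [k for k in c])
s=read_state();print(s);print(grip_point_offset)
E
```

```text
pics
scene 527.6681459788953 275.55643470435615 206.2854372069269 [[0.754, 0.265, -0.602, -453.483], [-0.657, 0.314, -0.685, -1099.524], [0.007, 0.912, 0.411, 671.161], [0.0, 0.0, 0.0, 1.0]] ['image', 'range_z', 'fx', 'fy', 'cx', 'cy', 'cam_to_world']
side 437.08468815323295 275.524302647504 213.81529879882586 [[-0.471, 0.542, -0.696, -586.213], [-0.882, -0.281, 0.378, 500.732], [0.01, 0.792, 0.61, 929.682], [0.0, 0.0, 0.0, 1.0]] ['image', 'range_z', 'fx', 'fy', 'cx', 'cy', 'cam_to_world']
wrist 372.3710932716109 274.03258371996884 202.7376304413755 [[0.241, -0.934, -0.264, 84.434], [0.971, 0.231, 0.066, 622.403], [-0.001, -0.272, 0.962, 373.746], [0.0, 0.0, 0.0, 1.0]] ['image', 'range_z', 'fx', 'fy', 'cx', 'cy', 'cam_to_world']
{'time': 0.15, 'qpos': array([-1.39719735,  0.5218509 , -0.03633478,  1.59985492,  0.02118093,
        1.02111153, -0.11279687]), 'qvel': array([ 0.00090013, -0.00039236,  0.00164449,  0.00097505, -0.00081211,
        0.00143754,  0.00163053]), 'joint_efforts': array([ 2.07827674e-03, -9.27389002e+01,  1.98081203e+00, -3.70050681e+01,
        1.80305215e-02,  6.56772885e-03, -1.64615483e-05]), 'eef_pos': array([150.8287506 , 606.27285774, 230.88211791]), 'tool_rot': array([[ 2.41403713e-01,  9.70424762e-01, -1.67355918e-04],
       [ 9.70424413e-01, -2.41403768e-01, -8.23954227e-04],
       [-8.39985934e-04,  3.64993414e-05, -9.99999647e-01]]), 'ft_force': array([0.93429017, 0.74097258, 0.62446094]), 'torque': array([-0.02237503, -0.01944235,  0.01879202]), 'finger_gap': 85.45606543287555}
-18.700000000000003
```

View pics/scene0.png

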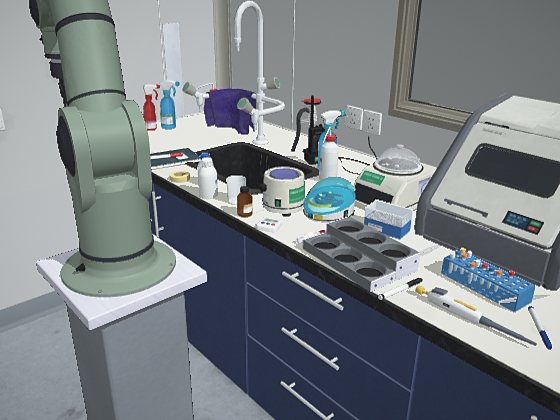

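View pics/side0.png

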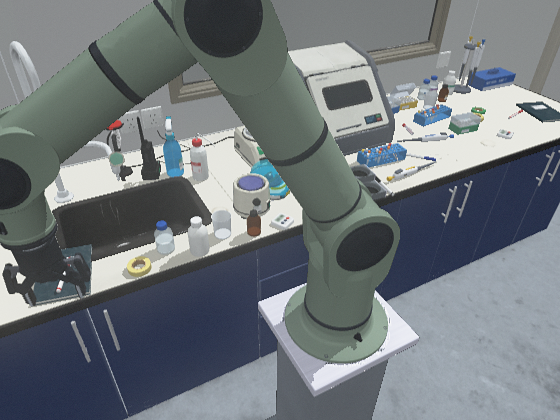

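View pics/wrist0.png

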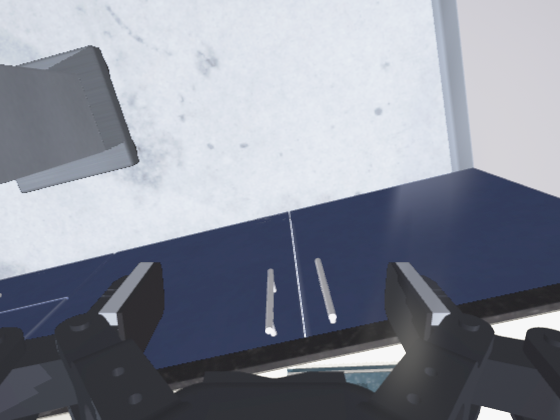

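```bash
cat > h.py <<'E'
import numpy as np,cv2,pickle
def unp(c,u,v,z=None):
    """pixel -> world; z None: range reading; else intersect plane z"""
    T=c["cam_to_world"]; d=np.array([(u-c["cx"])/c["fx"],-(v-c["cy"])/c["fy"],-1.])
    if z is None:
        r=c["range_z"][int(round(v)),int(round(u))]; return (T[:3,:3]@(d*r)+T[:3,3])
    w=T[:3,:3]@d; t=(z-T[2,3])/w[2]; return T[:3,3]+t*w
def cloud(c):
    v,u=np.mgrid[0:420,0:560]; r=c["range_z"]
    d=np.stack([(u-c["cx"])/c["fx"]*r,-(v-c["cy"])/c["fy"]*r,-r],-1)
    return d@c["cam_to_world"][:3,:3].T+c["cam_to_world"][:3,3]
def crop(c,x0,y0,x1,y1,name,s=4):
    cv2.imwrite(name,cv2.resize(c["image"][y0:y1,x0:x1],None,fx=s,fy=s,interpolation=cv2.INTER_CUBIC))
E
python3 - <<'E'
from h import *
c=pickle.load(open("pics/scene0.pkl","rb"));crop(c,150,140,350,260,"pics/a.png");crop(c,280,190,440,310,"pics/b.png",5)
P=cloud(c)
for u,v in [(303,232),(395,292),(340,245),(180,175),(206,180),(243,205),(235,185),(269,223),(206,160)]:
    print(u,v,P[v,u].round(0),unp(c,u,v,0).round(0))
c=pickle.load(open("pics/side0.pkl","rb"));crop(c,110,190,310,290,"pics/c.png");P=cloud(c)
for u,v in [(139,266),(162,225),(197,222),(221,217),(254,213),(282,221)]:
    print(u,v,P[v,u].round(0),unp(c,u,v,0).round(0))
E
```

```text
303 232 [ 479. -155.   -4.] [ 474. -161.    0.]
395 292 [ 418. -520.    6.] [ 425. -514.    0.]
340 245 [ 455. -315.   29.] [ 496. -280.    0.]
180 175 [437. 424.   9.] [448. 444.   0.]
206 180 [403. 208.  63.] [492. 344.   0.]
243 205 [403.  21.  41.] [459.  94.   0.]
235 185 [441. 108.  67.] [540. 243.   0.]
269 223 [417. -80.  16.] [438. -56.   0.]
206 160 [414. 221. 124.] [610. 519.   0.]
139 266 [436. 410.  -0.] [436. 410.   0.]
162 225 [463. 316. 104.] [595. 293.   0.]
197 222 [404. 225. 124.] [556. 183.   0.]
221 217 [488. 120.  47.] [545. 100.   0.]
254 213 [408.  38.  89.] [513. -11.   0.]
282 221 [413. -67.  14.] [429. -76.   0.]
```

View pics/a.png

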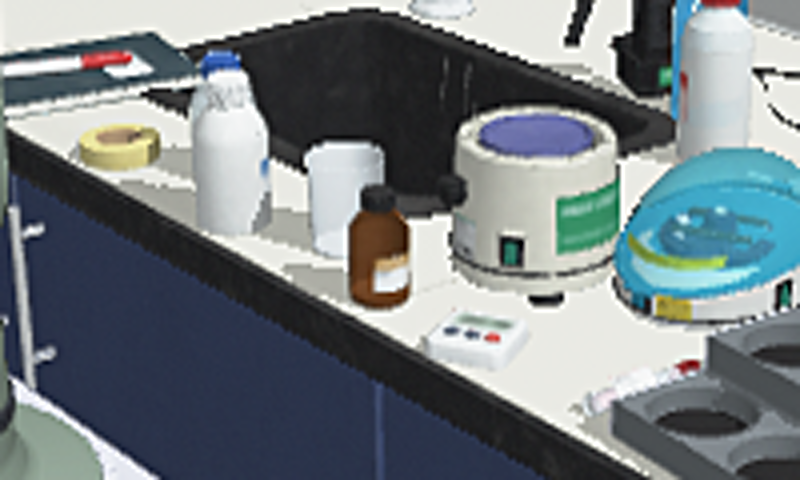

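View pics/b.png

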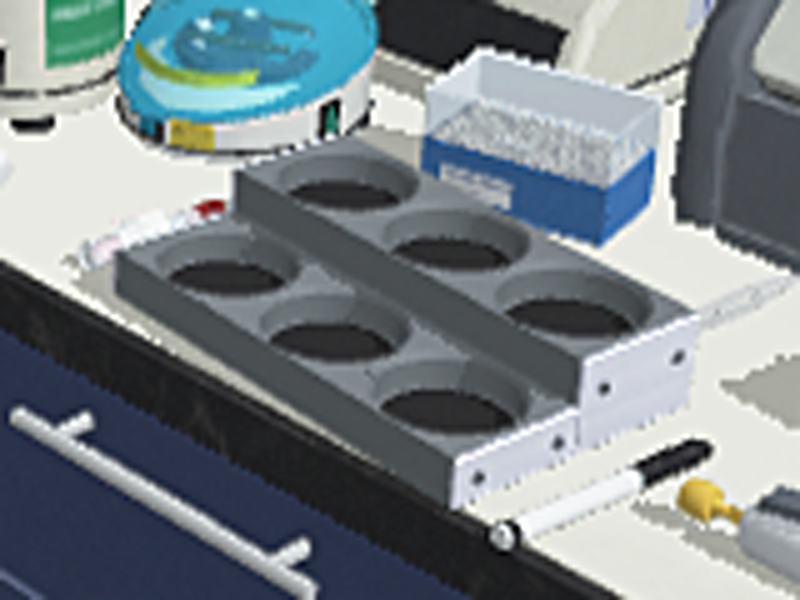

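View pics/c.png

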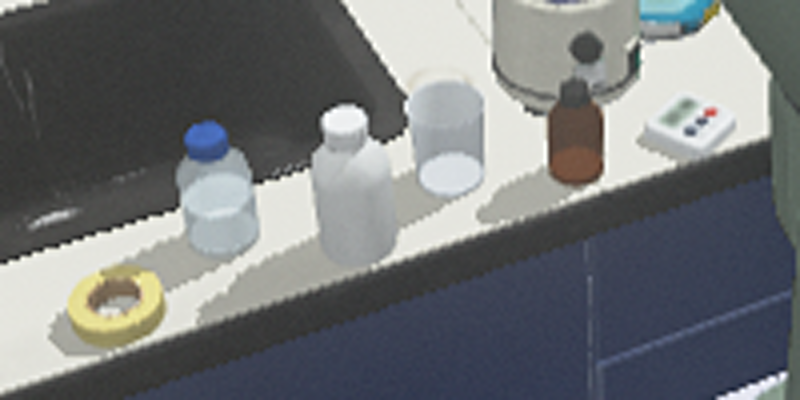

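```bash
python3 - <<'E'
from h import *
def cap(P,m,zlo,zhi,n,r):
    Q=P[m]; top=Q[(Q[:,2]>zlo)&(Q[:,2]<zhi)]
    if len(top)<4: print(n,len(top));return
    print(n,len(top),"mean",top.mean(0).round(1),"min",top.min(0).round(0),"max",top.max(0).round(0))
for s in("scene","side"):
    c=pickle.load(open(f"pics/{s}0.pkl","rb"));P=cloud(c);x,y,z=P[...,0],P[...,1],P[...,2]
    print(s)
    for n,X,Y,h in(("white",410,215,125),("amber",405,30,88),("clear",460,316,105),("beaker",455,115,76)):
        m=(abs(x-X)<60)&(abs(y-Y)<45)
        cap(P,m,h-4,h+5,n+" top",0)
        cap(P,m,h*.15,h*.65,n+" body",0)
    m=(abs(x-430)<50)&(abs(y-410)<50); cap(P,m,15,25,"tape",0)
    m=(abs(x-430)<60)&(abs(y+70)<55); cap(P,m,12,24,"timer",0)
    # mantle
    for X,Y in((540,0),(560,-120)):
        m=(abs(x-X)<90)&(abs(y-Y)<70);cap(P,m,25,400,"obst",0)
    m=(z>27)&(z<33)&(x>340)&(x<620)&(y<-150)&(y>-520); cap(P,m,0,99,"front",0)
    for lo,hi,nm in((25,34,"front"),(50,59,"back")):
        m=(z>lo)&(z<hi)&(x>360)&(x<650)&(y<-130)&(y>-540)
        q=P[m][:,:2].astype(np.float32)
        if len(q)>5: print(nm,len(q),cv2.minAreaRect(q), np.median(P[m][:,2]))
E
```

```text
scene
white top 37 mean [417.4 224.5 123.6] min [402. 208. 121.] max [434. 245. 127.]
white body 351 mean [406.5 207.   50.3] min [386. 191.  19.] max [443. 241.  81.]
amber top 50 mean [435.1  21.5  87.6] min [409. -13.  84.] max [464.  48.  92.]
amber body 214 mean [410.7  23.2  34.6] min [395.   9.  13.] max [439.  52.  57.]
clear top 32 mean [471.2 314.9 104.8] min [457. 296. 101.] max [488. 335. 108.]
clear body 16 mean [449.9 320.3  60.8] min [442. 304.  49.] max [496. 333.  68.]
beaker top 41 mean [461.9 130.8  74.2] min [430.  99.  72.] max [494. 160.  77.]
beaker body 116 mean [438.8 119.9  31.8] min [427. 102.  12.] max [455. 152.  49.]
tape 96 mean [426.1 409.6  18.1] min [393. 373.  15.] max [461. 448.  22.]
timer 214 mean [431.8 -68.   15.1] min [ 386. -108.   12.] max [490. -15.  24.]
obst 1463 mean [505.6 -30.4  86.3] min [454. -70.  25.] max [619.  52. 122.]
obst 2175 mean [ 561.8 -118.    70.3] min [ 474. -190.   25.] max [650. -50. 118.]
front 909 mean [ 445.9 -363.3   29.4] min [ 377. -497.   27.] max [ 620. -151.   33.]
front 1298 ((516.7997436523438, -325.4991760
[... 824 characters left out ...]
2] min [429. 105.  11.] max [492. 160.  49.]
tape 231 mean [424.6 411.3  18.7] min [389. 378.  15.] max [459. 445.  23.]
timer 203 mean [424.5 -67.6  15.6] min [ 382. -108.   12.] max [488. -16.  24.]
obst 1338 mean [507.1   2.   91.6] min [451. -70.  25.] max [630.  54. 124.]
obst 714 mean [ 569.4 -106.5   77. ] min [ 475. -167.   25.] max [650. -50. 121.]
front 98 mean [ 428.6 -453.    30. ] min [ 377. -490.   27.] max [ 543. -150.   33.]
front 135 ((464.673095703125, -350.59967041015625), (210.3240203857422, 412.5054931640625), 8.61462116241455) 29.77655003062921
back 129 ((512.8676147460938, -312.8377990722656), (365.18975830078125, 87.90015411376953), 84.7240219116211) 54.51177081762046
```

```bash
python3 - <<'E'
from h import *
from scipy.optimize import least_squares
c=pickle.load(open("pics/scene0.pkl","rb"))
px=[(303.6,241.6,30,-80,126),(370.4,282.4,30,-80,-126),(327,224.4,55,0,126),(396,261.6,55,0,-126),(419,253.6,55,80,-126),(350,217.6,55,80,126)]
W=np.array([unp(c,u,v,z)[:2] for u,v,z,_,_ in px]);L=np.array([p[3:] for p in px],float)
def tr(p):
    a=p[2];R=np.array([[np.cos(a),-np.sin(a)],[np.sin(a),np.cos(a)]]);return L@R.T+p[:2]
r=least_squares(lambda p:(tr(p)-W).ravel(),[450,-330,0],x_scale=[1,1,.01]);print(r.x,(tr(r.x)-W).round(1).tolist())
# amber/mantle map
for s in("scene","side"):
    c=pickle.load(open(f"pics/{s}0.pkl","rb"));P=cloud(c);x,y,z=P[...,0],P[...,1],P[...,2];im=c["image"].astype(int)
    m=(abs(x-420)<60)&(abs(y-30)<60)&(z>65)&(im.sum(-1)<200)
    Q=P[m]; 
    for q in Q[::2]: print(q.round(0).astype(int).tolist(),end=" ")
    print()
E
```

```text
[ 4.64981977e+02 -3.68854264e+02 -9.27304784e-02] [[1.5, 7.1], [-1.4, -6.2], [-0.1, 3.5], [-4.2, -8.4], [2.9, -3.5], [1.3, 7.4]]
[460, 10, 96] [462, 4, 97] [464, -3, 99] [461, 13, 91] [458, 0, 96] [463, -4, 96] [431, 40, 88] [459, 10, 90] [457, -1, 94] [461, -7, 94] [411, 38, 90] [415, 35, 90] [427, 41, 85] [424, 26, 91] [459, 15, 85] [456, 1, 90] [464, 2, 88] [467, -4, 89] [411, 39, 87] [415, 34, 87] [419, 31, 87] [424, 26, 87] [464, 20, 79] [456, 2, 86] [458, -5, 88] [459, -13, 90] [410, 42, 83] [412, 35, 85] [413, 28, 87] [418, 24, 87] [427, 26, 84] [457, 3, 83] [457, -6, 86] [463, -8, 85] [407, 34, 83] [413, 32, 82] [417, 28, 82] [422, 25, 82] [461, 12, 76] [454, -5, 83] [460, -8, 82] [407, 39, 79] [408, 30, 81] [414, 29, 80] [418, 24, 81] [425, 24, 79] [456, -3, 78] [412, 36, 75] [415, 29, 76] [416, 22, 78] [429, 28, 73] [408, 35, 73] [411, 29, 74] [415, 26, 74] [423, 26, 72] [402, 37, 71] [406, 33, 71] [408, 26, 73] [414, 24, 72] [419, 22, 71] [429, 25, 68] [404, 35, 68] [408, 30, 68] [407, 20, 72] [414, 20, 70] [424, 23, 66] [413, 23, 66] [418, 19, 66] [412, 17, 65] 
[451, -1, 91]
```

```bash
python3 - <<'E'
from workcell import *
from h import *
R=np.array([[0,1,0],[1,0,0],[0,0,-1.]])
for n,p in(("w1",(410,170,330)),("w2",(430,-350,280))):
    movep(np.array(p,float),R); wait(0.3)
    c=camera("wrist"); pickle.dump(c,open(f"pics/{n}.pkl","wb")); cv2.imwrite(f"pics/{n}.png",c["image"])
    s=read_state();print(s["time"],s["eef_pos"],s["qpos"].round(2))
E
```

```text
2.375 [409.95303863 170.21412952 329.9434967 ] [-0.74  0.12  0.23  1.92 -0.03  1.1   1.08]
4.6167 [ 430.17400875 -349.7290911   280.05442344] [ 0.45  0.36  0.17  1.74 -0.07  1.05  2.21]
```

View pics/w1.png

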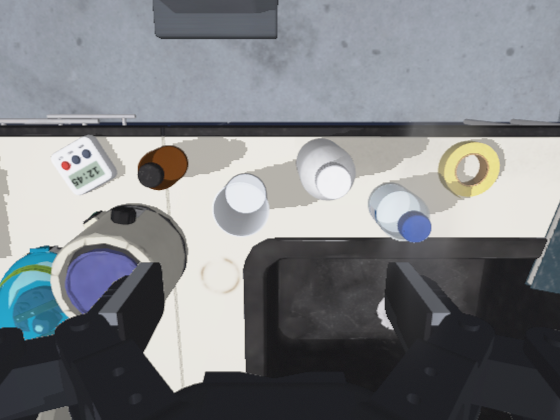

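View pics/w2.png

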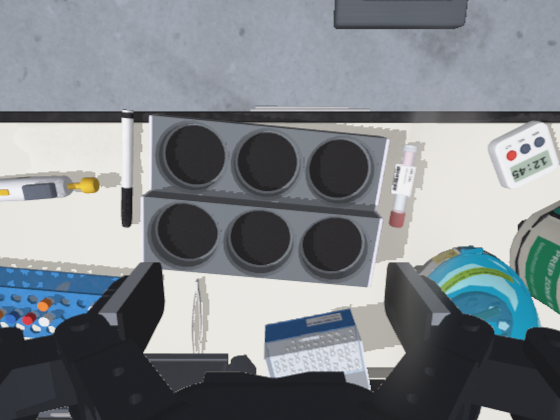

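```bash
python3 - <<'E'
from h import *
c=pickle.load(open("pics/w2.pkl","rb"));crop(c,135,105,401,300,"pics/w2c.png",3)
P=cloud(c);x,y,z=P[...,0],P[...,1],P[...,2]
v,u=np.mgrid[0:420,0:560]
roi=(u>135)&(u<400)&(v>105)&(v<295)
for lo,hi in((26,35),(51,60)):
    q=P[roi&(z>lo)&(z<hi)][:,:2].astype(np.float32);print(len(q),cv2.minAreaRect(q),np.median(P[roi&(z>lo)&(z<hi)][:,2]))
c=pickle.load(open("pics/w1.pkl","rb"));crop(c,100,120,500,260,"pics/w1c.png",2)
P=cloud(c);x,y,z=P[...,0],P[...,1],P[...,2]
for n,X,Y,h,rc in(("white",417,225,125,17),("amber",419,36,88,13.5),("clear",470,316,105,16),("beaker",462,130,76,32)):
    m=(np.hypot(x-X,y-Y)<rc+10)&(abs(z-h)<5); Q=P[m]
    print(n,len(Q),Q.mean(0).round(1),((Q.min(0)+Q.max(0))/2).round(1),(Q.max(0)-Q.min(0)).round(0),cv2.minEnclosingCircle(Q[:,:2].astype(np.float32)))
E
```

```text
7510 ((430.83294677734375, -357.6080627441406), (252.46072387695312, 80.8510513305664), 84.6595230102539) 30.025384989090895
7057 ((510.23651123046875, -365.32147216796875), (251.8636932373047, 81.30635833740234), 84.46464538574219) 54.985805062169334
white 963 [418.5 226.9 125.2] [419.2 227.  124.1] [34. 33.  8.] ((419.0673828125, 227.09176635742188), 17.287933349609375)
amber 487 [420.   39.2  88. ] [420.6  38.7  86.9] [26. 26.  8.] ((420.5434265136719, 38.658016204833984), 13.225579261779785)
clear 730 [471.8 317.7 105.9] [473.2 318.6 104.5] [32. 31.  9.] ((472.95086669921875, 318.4981689453125), 16.08834457397461)
beaker 503 [466.2 131.2  75.5] [461.7 132.9  75. ] [63. 63.  8.] ((461.7553405761719, 132.5402374267578), 31.940170288085938)
```

View pics/w2c.png

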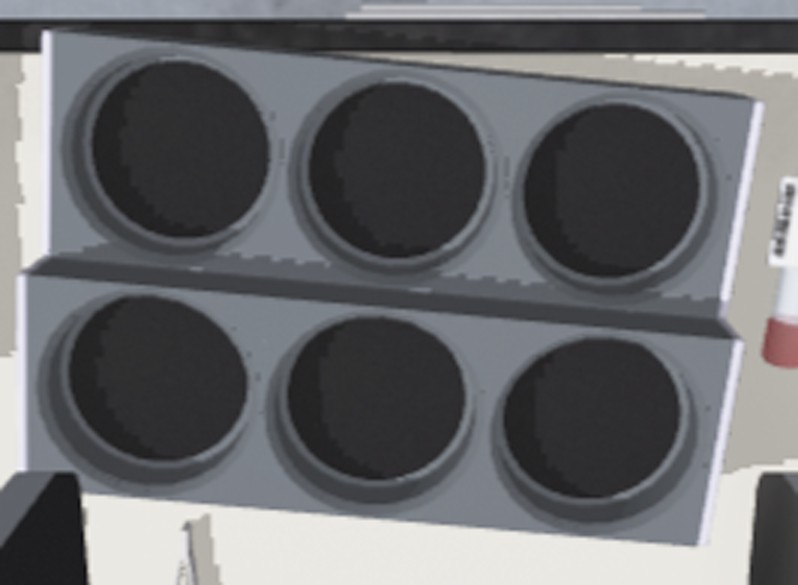

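View pics/w1c.png

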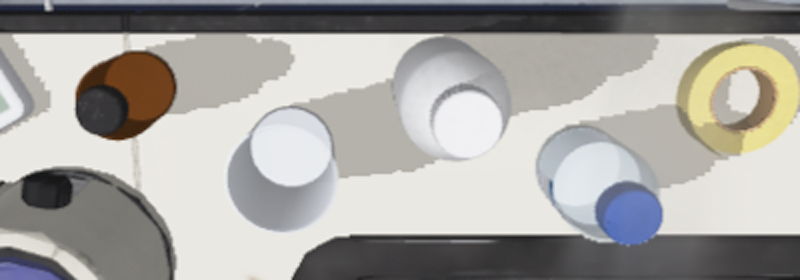

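```bash
cat > pp.py <<'E'
from workcell import *
from h import *
a=-0.095
R0=np.array([[0,1,0],[1,0,0],[0,0,-1.]])
c_,s_=np.cos(a),np.sin(a)
RB=np.array([[-s_,c_,0],[c_,s_,0],[0,0,-1.]])
C=np.array([470.5,-361.5])
def blk(x,y): return C+np.array([c_*x-s_*y,s_*x+c_*y])
ob={"amber":((420.5,38.7),71,(-40,0),12),"clear":((473,318.5),87,(-40,-80),12),"white":((419.1,227.1),102,(-40,80),12),"beaker":((461.7,132.6),30,(40,-80),37)}
def st(m):
    s=read_state();print(m,"t",round(s["time"],1),"p",s["eef_pos"].round(1),"gap",round(s["finger_gap"],1),"F",s["ft_force"].round(1),flush=True)
    return s
ZH=300.
def pick(n):
    (x,y),z,_,_=ob[n]
    movep(np.array([x,y,ZH]),R0)
    movel(np.array([x,y,z+45]),max_speed=250); r=movel(np.array([x,y,z]),max_speed=80,guard=15); st(f"down {n} {r}")
    if r: return
    clamp(); wait(.2); st("clamped")
    movel(np.array([x,y,z+25]),max_speed=100); movel(np.array([x,y,ZH]),max_speed=250); st("up")
def place(n):
    _,z,t,f=ob[n]; x,y=blk(*t)
    movep(np.array([x,y,ZH]),RB); wait(.3); st("over")
    movel(np.array([x,y,z+f+25]),max_speed=200); wait(.2)
    r=movel(np.array([x,y,z+f-3]),max_speed=30,guard=6); st(f"set {r} want z {z+f}")
def release(n):
    _,z,t,f=ob[n]; x,y=blk(*t)
    open_gripper(); wait(.2)
    movel(np.array([x,y,z+f+40]),max_speed=120); movel(np.array([x,y,ZH]),max_speed=250); st("released")
E
python3 - <<'E'
from pp import *
for n in ob:
    x,y=blk(*ob[n][2]); print(n,(x,y),inverse_kinematics(np.array([x,y,ob[n][1]+ob[n][3]]),RB).round(2), inverse_kinematics(np.array([*ob[n][0],ob[n][1]]),R0).round(2))
pick("amber"); c=camera("scene");crop(c,150,100,450,310,"pics/am1.png",2); place("amber"); c=camera("wrist");cv2.imwrite("pics/am2.png",c["image"])
E
```

```text
amber (np.float64(430.6803642897902), np.float64(-357.7057132546177)) [ 0.49  0.63  0.14  1.89 -0.14  0.63  2.19] [-0.21  0.5  -0.03  2.24  0.03  0.41  1.31]
clear (np.float64(423.0917907990256), np.float64(-437.3449846750373)) [ 0.59  0.67  0.17  1.76 -0.16  0.73  2.32] [-0.58  0.63 -0.16  1.85  0.16  0.67  0.74]
white (np.float64(438.2689377805548), np.float64(-278.0664418341981)) [ 0.35  0.53  0.13  1.98 -0.11  0.64  2.03] [-0.49  0.49 -0.16  2.09  0.14  0.57  0.81]
beaker (np.float64(502.7310622194452), np.float64(-444.9335581658019)) [ 0.53  0.79  0.16  1.59 -0.17  0.77  2.25] [-0.34  0.64 -0.08  2.11  0.12  0.4   1.06]
down amber False t 7.7 p [420.8  38.7  71.4] gap 85.5 F [-0.5 -0.4 -0.5]
clamped t 8.4 p [420.7  38.6  71.3] gap 24.7 F [-1.  -1.1 10.1]
up t 9.8 p [420.   38.6 298.7] gap 24.9 F [ 0.4 -0.7 -1.6]
over t 11.6 p [ 430.9 -357.3  300.1] gap 24.6 F [-0.5  0.6 -2. ]
set True want z 83 t 13.7 p [ 430.5 -357.8   83.4] gap 24.5 F [-1.  -0.4  8. ]
```

View pics/am1.png

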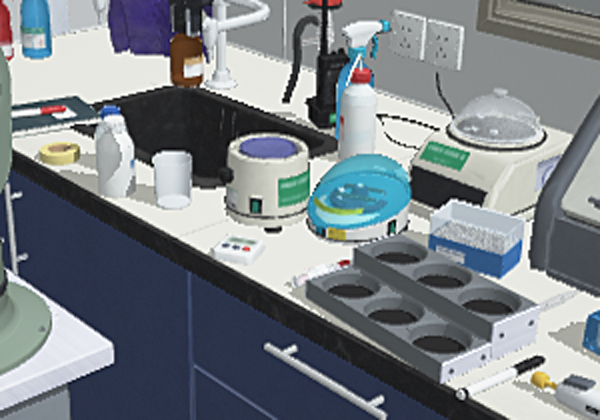

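View pics/am2.png

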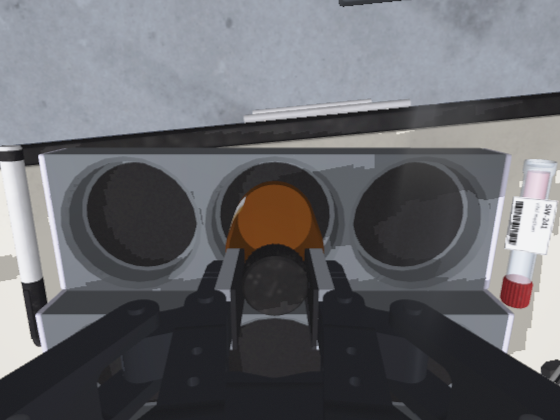

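```bash
python3 - <<'E'
from pp import *
release("amber")
pick("clear"); place("clear"); c=camera("wrist");cv2.imwrite("pics/cl.png",c["image"])
E
```

```text
released t 15.9 p [ 430.3 -357.2  298.4] gap 85.2 F [0.3 0.6 0. ]
down clear False t 19.9 p [473.1 318.6  87.2] gap 85.4 F [ 0.4  0.1 -0.3]
clamped t 20.6 p [473.2 319.   87.4] gap 30.5 F [-1.   1.5  5.5]
up t 21.9 p [472.5 318.1 298.5] gap 29.9 F [ 0.6 -0.6 -1.5]
over t 24.9 p [ 423.2 -437.2  300. ] gap 30.2 F [ 0.2  0.7 -1.5]
set True want z 99 t 26.9 p [ 423.  -437.2   98.5] gap 30.3 F [-0.7  1.6  8.8]
```

View pics/cl.png

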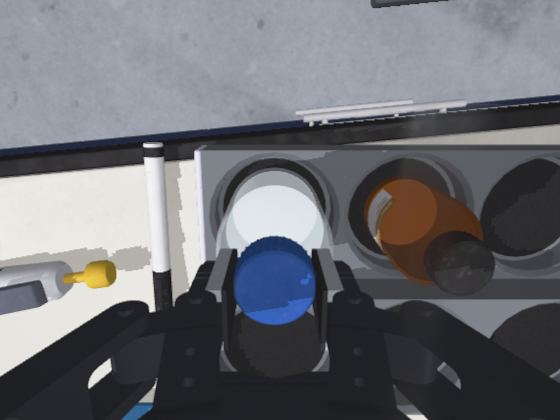

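The blue-capped bottle sits in its recess (cap at 275,280) and the amber stands beside it (cap at 460,262). White comes next.

```bash
python3 - <<'E'
from pp import *
release("clear")
pick("white"); place("white"); c=camera("wrist");cv2.imwrite("pics/wh.png",c["image"])
E
```

```text
released t 29.0 p [ 422.9 -436.9  298.8] gap 85.5 F [-0.5 -0.3 -0.8]
down white False t 32.9 p [419.3 227.2 102.4] gap 85.3 F [-0.3  0.   0. ]
clamped t 33.6 p [419.3 227.4 102.4] gap 33.0 F [-1.1  0.5  8.8]
up t 34.8 p [418.6 226.8 298.6] gap 32.8 F [-0.9 -0.4 -2.7]
over t 37.0 p [ 438.5 -277.8  300. ] gap 33.2 F [-0.1  0.3 -2.1]
set True want z 114 t 38.9 p [ 438.2 -278.   114.5] gap 33.2 F [-1.6  1.8 10.5]
```

View pics/wh.png

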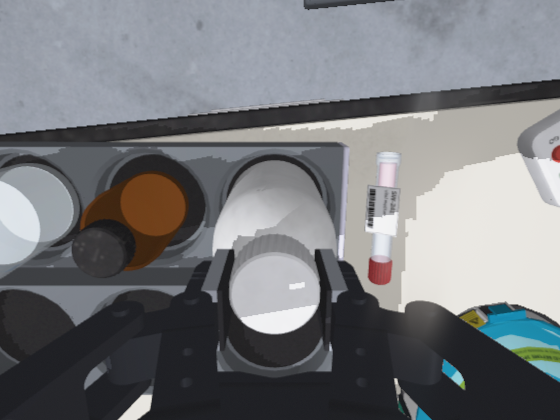

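```bash
python3 - <<'E'
from pp import *
release("white")
pick("beaker"); c=camera("scene");crop(c,150,60,350,210,"pics/bk1.png",3);c=camera("wrist");cv2.imwrite("pics/bk2.png",c["image"])
E
```

```text
released t 40.9 p [ 438.  -277.7  299.1] gap 85.2 F [ 0.2  0.1 -0. ]
down beaker False t 44.2 p [461.8 132.6  30.2] gap 85.2 F [-0.1 -0.9 -0.1]
clamped t 44.8 p [462.  132.7  30.9] gap 61.3 F [-4.2 -0.7 18.5]
up t 46.3 p [461.2 132.4 298.9] gap 61.1 F [-0.1 -0.5 -0.6]
```

View pics/bk1.png

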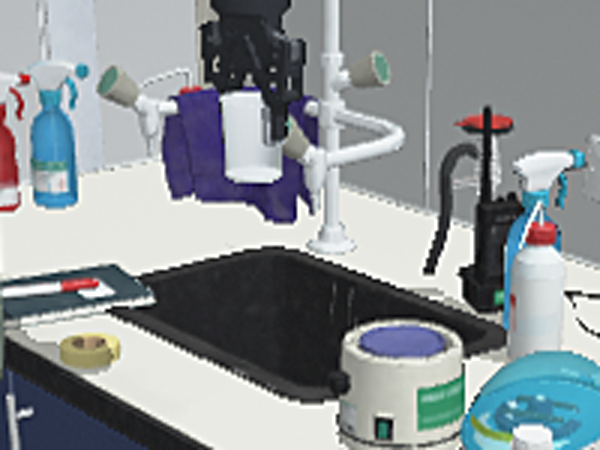

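View pics/bk2.png

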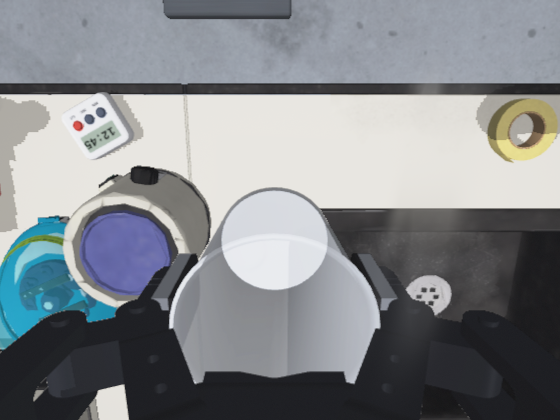

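The beaker is held upright between the pads, with its rim at about row 240–380 in the wrist view. Next I place it.

```bash
python3 - <<'E'
from pp import *
place("beaker"); c=camera("wrist");cv2.imwrite("pics/bk3.png",c["image"]);c=camera("scene");crop(c,280,170,440,310,"pics/bk4.png",4)
E
```

```text
over t 48.8 p [ 503.  -444.6  300.1] gap 61.0 F [ 0.3 -0.7  0. ]
set True want z 67 t 50.9 p [ 502.5 -444.8   68.1] gap 61.1 F [-0.6  1.4  9.9]
```

View pics/bk3.png

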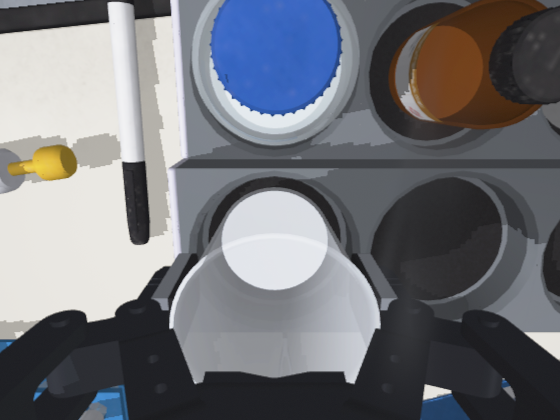

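View pics/bk4.png

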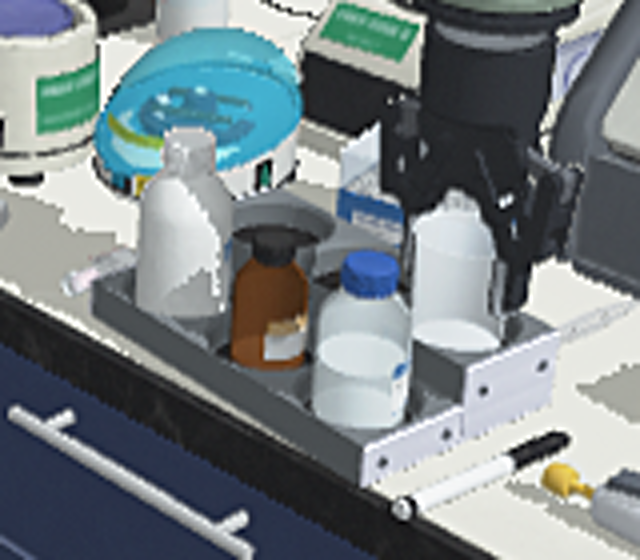

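```bash
python3 - <<'E'
from pp import *
release("beaker")
movep(np.array([410.,-350,330]),R0); wait(.5)
c=camera("wrist");cv2.imwrite("pics/f1.png",c["image"])
P=cloud(c);x,y,z=P[...,0],P[...,1],P[...,2]
for n,h,r in(("white",125,17),("amber",88,13.5),("clear",105,16),("beaker",76,32)):
    t=ob[n][2];f=ob[n][3];X,Y=blk(*t)
    m=(np.hypot(x-X,y-Y)<r+10)&(abs(z-h-f)<6);Q=P[m]
    if len(Q)==0: print(n,"none");continue
    (cx,cy),rr=cv2.minEnclosingCircle(Q[:,:2].astype(np.float32))
    print(n,len(Q),"off",round(cx-X,1),round(cy-Y,1),"r",round(rr,1),"top z",np.percentile(Q[:,2],[10,50,90]).round(1),"want",h+f)
c=camera("scene");crop(c,140,130,440,310,"pics/f2.png",2.6)
E
```

```text
released t 53.0 p [ 502.4 -444.4  298.4] gap 85.4 F [-0.7 -0.1  0.1]
white 1011 off -0.4 -0.1 r 17.2 top z [136.  137.2 138.2] want 137
amber 487 off -0.3 -0.5 r 13.1 top z [ 98.9 100.2 101.2] want 100
clear 808 off -0.3 0.7 r 16.0 top z [115.9 117.2 118.2] want 117
beaker 600 off -0.6 0.1 r 32.1 top z [108.4 112.5 114.1] want 113
```

View pics/f1.png

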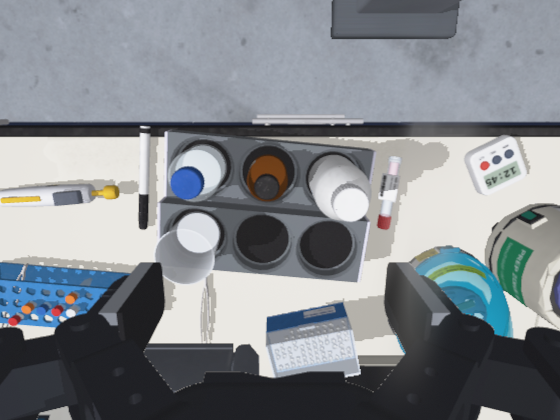

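View pics/f2.png

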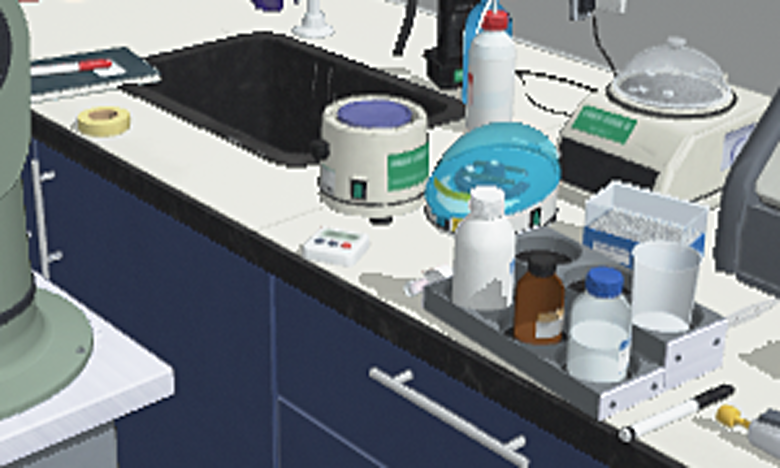

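All four stand upright in the correct recesses, and the bystanders lie where they were.

```bash
python3 -c "
from workcell import *
finish_job();print(read_state()['time'])"
```

```text
the job is handed in; nothing more can be done
the job is handed in; nothing more can be done
```

The block is set out and the job is handed in, at about 54 s on the robot's clock (limit 123 s). The swab tube lies at the block's left end. The front row therefore runs white (left), amber (centre) and blue-capped (right), with the beaker in the back row behind the blue-capped bottle.

**Position:** in the last wrist-camera check, each item was within about 1 mm of its recess centre. The cap and rim heights matched standing flat on the floor to within about 0.5 mm.

**Upright and clear:** all four looked upright in the pictures, and the gripper was clear of everything. The swab tube, marker, tape roll and timer looked unmoved by eye; I did not measure them again.

**Beaker grip:** it was held with the gripper's fixed force, above the suggested 10 N, because the force can't be set. It showed no visible harm.

No check failed or disagreed.

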